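# Find the spindle's flat and hold the collar on it

## Task

Pinch the jewellery stand's spindle across its set-screw flat, so that you feel the flat between your fingers, and turn it so that the flat faces the brass pointer. Then take the rose-gold collar off the soap rest, lower it over the spindle with its thumbscrew over the flat, and finish still holding the collar there, level, steady and halfway down the flat, so that I can tighten the screw: do not let go of it. Leave the soap rest and the other loose things on the counter where they are.

Things in the scene. Friction and masses are not known exactly. Their poses are not given: they have to be found in the camera images.
- stand: Rotating jewellery stand, fixed to the counter: white ceramic round foot 170 mm across, 16 mm high. Origin: centre of its underside, which lies on the vertical axis of the spindle; z up. Its +x points at the brass pointer on the foot.
- pointer (a point): Outer end of the brass pointer, a small bar lying on the edge of the stand's foot, 110 mm from the spindle axis and 18 mm above the counter.
- spindle (a joint): Angle (rad) of the upright dark-steel spindle and the rose dish round its foot (148 mm across, top 34 mm above the counter) about the vertical. 0: the flat faces the pointer; grows anticlockwise from above; limits -3 and 3; starts 0.6 to 1.4. Turns stiffly (0.06 N m) and stays where it is left.
- flat (a point): The set-screw flat of the spindle, a brass-coloured upright face 25 mm wide and 54 mm tall, 8 mm off the spindle axis. Origin: centre of the face, 115 mm above the counter; x points straight out of the face, y level along it, z up. It turns with the spindle.
- spindle_mid (a point): Point on the spindle's axis at the middle height of the flat, 115 mm above the counter. The spindle is round, 30 mm thick, from the dish up to 85 mm above the counter; from there to its top end at 145 mm (edge chamfered 3 mm) it has the flat and measures 23 mm across the flat, from the face to the round back.
- collar: Loose rose-gold ring, 50 mm outside, 36 mm bore, 28 mm high, about 140 g, lying flat on the soap rest. Origin: centre of its underside; z up along the bore; x points along its steel thumbscrew, which passes through the wall 14 mm up; the dark screw head (16 mm thick) ends 44 mm from the axis. Let go on the spindle it would drop down the flat.
- collar_mid (a point): Centre of the collar's bore at mid height, 14 mm above its underside.
- screw_tip (a point): Inner end of the collar's thumbscrew: 7 mm thick, it stands into the bore to 10.5 mm from the collar's axis, at mid height. It clears the spindle's flat by 2.5 mm but cannot pass the round, so the collar goes on from above only with the screw over the flat.
- rest: Loose bamboo soap rest, slatted, 130 x 100 mm and 22 mm high, the collar lies at about its middle. Origin: centre of its underside; x along its length.
- vase: Rose ceramic vase, 96 mm wide, 180 mm tall, loose; origin at the centre of its underside, z up. Bystander.
- case: Closed tortoiseshell plastic sunglasses case, 70 x 160 x 50 mm high, loose; origin at the centre of its underside. Bystander.
- file: Stainless nail file with teal handle, 172 mm long along x, 16 mm wide, 6 mm high, loose. Bystander.
- tumbler: Green glass tumbler, 72 mm wide, 95 mm high, loose; origin at the centre of its underside. Bystander, in front of the fixed clear acrylic organiser (110 mm high, lipsticks to 70 mm above it) at the far side.
- perfume: Amber glass perfume jar with brass cap, 56 mm wide, 100 mm high, loose; origin at the centre of its underside. Bystander.
Mind the look-alikes: they are no part of the job. There is more than one size of the collar; the job needs the middle-sized.

How it is judged:
On the way:
1. the fingers press on the flat while it faces the pointer (within 0.2 rad) (value of joint spindle between -0.2 and 0.2 rad and contact force between the fingers and flat_face above 2 N), for 0.2 s.
At the end, for the whole second after the job is handed in: The flat faces the pointer (0.25 rad); the collar is round the spindle, centred within 6 mm, level (0.15 rad), its middle within 10 mm of the flat's in height, screw tip over the flat within 6 mm of its centre line; the fingers grip it with over 2 N and it is at rest (value of joint spindle between -0.25 and 0.25 rad and horizontal distance between collar_mid and spindle_mid below 0.006 m and angle between collar's own z axis and vertical below 0.15 rad and z of collar_mid in the frame of spindle_mid between -0.01 and 0.01 m and x of screw_tip in the frame of flat between -0.003 and 0.008 m and y of screw_tip in the frame of flat between -0.006 and 0.006 m and contact force between the fingers and collar above 2 N and linear speed of collar below 0.02 m/s); the arm keeps its last pose, push and grip.
It fails at once if the vase, sunglasses case, nail file, tumbler or perfume jar is moved by more than 30 mm or tipped (distance of any of vase, case, file, tumbler, perfume from where it was at the start of the episode above 0.03 m or angle between any of vase, case, file, tumbler, perfume's own z axis and vertical above 0.4 rad).
It fails at once if the soap rest is dragged by more than 40 mm (distance of rest from where it was at the start of the episode above 0.04 m).
It also fails if it takes over 61 s, if anything falls off the work surface, if the arm or the gripper's body presses on something with over 40 N, if the wrist force passes 120 N, or if a joint passes its speed limit or range.

## Robot

A 7-joint arm with a two-finger parallel gripper is mounted at the origin on the work surface. World frame = base frame: x ahead of the robot, y to its left, z up, the work surface at z = 0. Lengths are in m, angles in rad, forces in N, time in s.
With the tool pointing down it reaches from about 0.425 to 0.825 m from the base axis. Payload 3.6 kg.
Tool frame: the origin (TCP) lies where the fingers leave the gripper's body, on its centre line; the fingertips stand 73 mm ahead of it and the grasp point (between the pads) lies 54 mm ahead of it; x points along the fingers, y is the direction in which the jaws open and shut, and the axes are right-handed (so a half turn about x gives the same grasp; the last joint's range is limited). The gripper opens to 85 mm and grips with 20 to 120 N. Pads are 22 mm wide; open, the fingers measure 114 mm over their backs; the gripper's body (76 mm by 85 mm) begins 54 mm behind the grasp point. The pads swing forward as they close: fully open they stand 13 mm farther back than shut.
Start: joints at [1.319, 0.615, -0.013, 1.423, 0.008, 1.103, -0.04], TCP at [0.145, -0.634, 0.304] pointing down, gripper open.
Joint ranges: [-3.12, 3.12], [-0.3, 2.06], [-1.34, 1.32], [0.26, 2.42], [-1.36, 4.5], [0.01, 1.98], [-2.84, 2.84]. Speed limits (rad/s): [2.79, 2.79, 3.14, 3.14, 3.14, 3.14, 3.14].

## Interface

Orientations are given as a unit quaternion [x, y, z, w].
In Python, from station import arm, snapshot, camera_info, ticket gives the robot as it stands. Calls block until the motion is done:
- arm.movep(position, orientation): joint-space move of the TCP to a pose.
- arm.line_to(position, velocity=0.15, ori=None): straight line of the TCP; ori=None keeps the orientation; velocity is the mean speed in m/s.
- arm.move_j(angles): joint-space move.
- arm.move_gripper(opening, effort=None): opening from 0.0 (shut) to 1.0 (fully open); effort is the grip in N (None keeps the last); returns when the fingers have stopped.
- arm.pause(seconds).
- arm.ik(position, orientation): joint angles nearest the present ones, or None.
- snapshot(name): name is "scene" or "top" or "wrist"; returns the picture (420x560x3 uint8, blue, green, red); there is no depth.
- camera_info(name): a dict with "fx", "fy", "cx", "cy" (pixels), "R" (3x3) and "t" (3): a world point X has camera coordinates R X + t; the wrist camera has in their place "T_tool_cam" (4x4, takes a point from camera to tool coordinates, whose origin is the TCP and whose axes are the tool frame's). Camera axes: x right, y down, z forward; pixel columns grow to the right and rows downward; lengths in m; the calibration is good to about 2 mm. A picture is of the moment at which its call begins: read the wrist's pose just before it. camera_info takes no time and is no camera call.
A pose or a line that the arm cannot do raises arm.MotionError and nothing moves.
- ticket.finish_job(): hands the job in, once; it reports no verdict.
Readings, each from a call of its own:
- arm.read_time(): time.
- arm.read_joint_positions(): joint angles.
- arm.read_dq(): joint speeds.
- arm.read_effort(): joint torques, N m.
- arm.read_tool_pos(): TCP position.
- arm.read_eef_rot(): TCP orientation.
- arm.read_ft_force(): force on the tool from outside, world axes, zero at the start.
- arm.read_wrist_torque(): the same for the moment, N m.
- arm.read_opening(): opening from 0.0 (shut) to 1.0 (fully open).
Only numpy, scipy, OpenCV 4.12 (cv2) and the standard library are available. Lean on these libraries where they do the work, as an engineer would, in place of code of your own. Each camera call takes 0.05 s, during which the arm holds its last target.

## Working session

There is one attempt and no reset: what is moved stays moved. The work goes in short steps, each a Python script; the robot and the scene stay as the last script left them, time stands still between calls to the robot, and variables do not carry over. Pictures are saved under pics/ and viewed, and the job is handed in when it is done.

```bash
ls; mkdir -p pics; python3 - <<'E'
from station import arm, snapshot, camera_info, ticket
import cv2
for n in ("scene","top","wrist"):
    cv2.imwrite(f"pics/{n}0.png",snapshot(n)); print(n,camera_info(n))
print(arm.read_time(),arm.read_tool_pos(),arm.read_eef_rot())
E
```

```text
pics
scene {'fx': 409.0899418323055, 'fy': 409.0899418323055, 'cx': 278.45023774362056, 'cy': 214.80430745264164, 'R': array([[ 0.18872878,  0.98184766, -0.01888455],
       [ 0.50743466, -0.11396595, -0.8541205 ],
       [-0.8407684 ,  0.15161445, -0.51973219]]), 't': array([-0.08976805, -0.1859315 ,  1.5626804 ])}
top {'fx': 482.83296572579263, 'fy': 482.83296572579263, 'cx': 275.8794549150519, 'cy': 221.03894227364515, 'R': array([[ 0.007023  , -0.9998794 ,  0.0138514 ],
       [-0.9895644 , -0.0089428 , -0.14381351],
       [ 0.14392003, -0.01269685, -0.98950786]]), 't': array([-0.00358455,  0.55329127,  1.34821604])}
wrist {'fx': 294.15786354294386, 'fy': 294.15786354294386, 'cx': 283.96196168463666, 'cy': 215.35215076144135, 'T_tool_cam': array([[-4.49050881e-04, -3.24335237e-01,  9.45942098e-01,
        -7.00368250e-02],
       [ 9.99999749e-01,  3.73372436e-04,  6.02730977e-04,
        -8.45616480e-04],
       [-5.48675599e-04,  9.45942131e-01,  3.24334987e-01,
        -8.33737789e-02],
       [ 0.00000000e+00,  0.00000000e+00,  0.00000000e+00,
         1.00000000e+00]])}
0.15 [ 0.14479507 -0.63319379  0.30298402] [-0.70254813 -0.08005593  0.70273532 -0.0786145 ]
```

View pics/scene0.png

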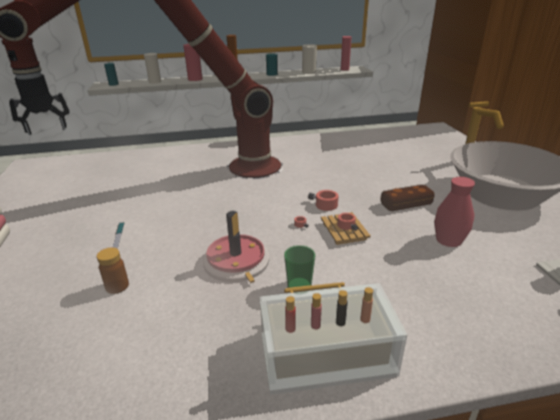

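View pics/top0.png

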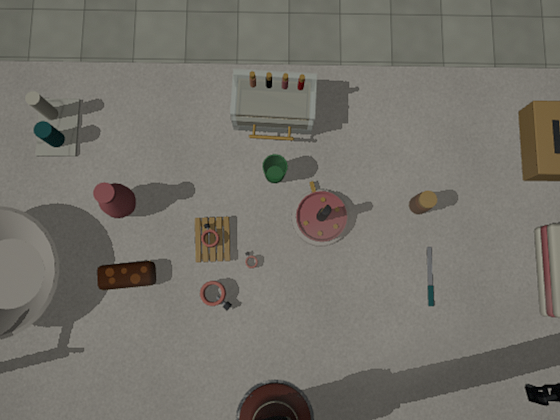

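View pics/wrist0.png

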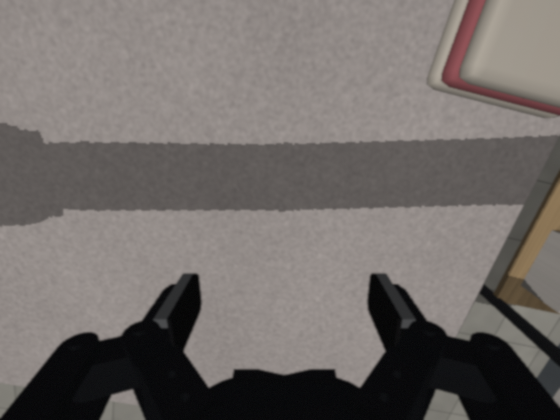

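Scene and top views show three ring candidates in the top view: (210,237) on the bamboo rest, (213,293) larger on the counter, and (252,261) tiny on the counter. The middle-sized one lying on the rest fits the description. I'll enlarge to confirm and to see the stand.

```bash
python3 - <<'E'
import cv2,numpy as np
t=cv2.imread("pics/top0.png")
a=cv2.resize(t[205:315,185:275],None,fx=5,fy=5,interpolation=cv2.INTER_CUBIC)
b=cv2.resize(t[170:258,285:357],None,fx=5.5,fy=6.25,interpolation=cv2.INTER_CUBIC)[:550]
cv2.imwrite("pics/crop1.png",np.hstack([a[:550,:400],b[:550,:400]]) if 0 else a)
cv2.imwrite("pics/crop2.png",cv2.resize(t[170:258,285:357],None,fx=6,fy=6,interpolation=cv2.INTER_CUBIC))
E
```

```text
(no output)
```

View pics/crop1.png

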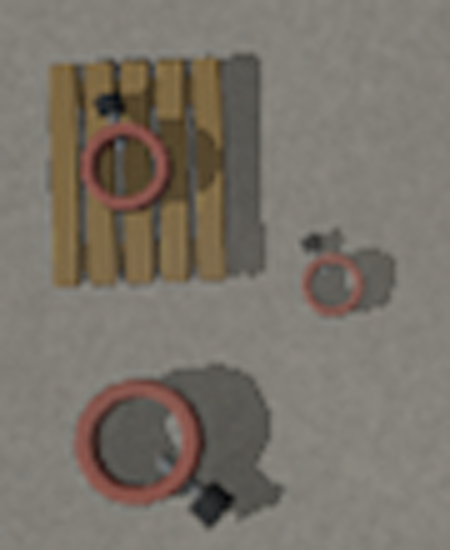

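View pics/crop2.png

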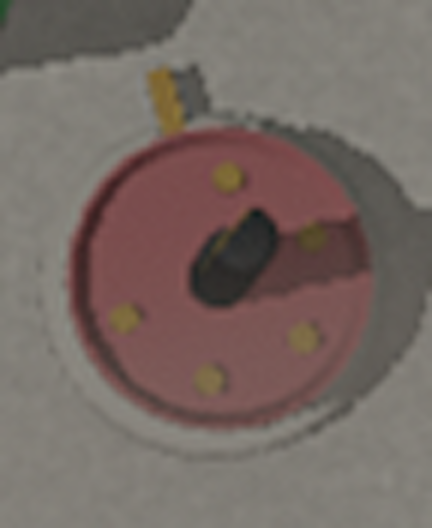

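The crop confirms the rose-gold ring on the slatted rest, mid-sized of the three, with its dark screw head at about (207,226). The spindle's brass flat shows on its upper-left side and the pointer is at about (313,185). Next I'll measure these.

```bash
cat > h.py <<'E'
import numpy as np, cv2
from scipy.spatial.transform import Rotation as Rot
from station import arm, snapshot, camera_info, ticket
def K(i): return np.array([[i['fx'],0,i['cx']],[0,i['fy'],i['cy']],[0,0,1]])
def cam(name,pose=None):
    """returns K, R(world->cam), t"""
    i=camera_info(name)
    if name!='wrist': return K(i),np.array(i['R']),np.array(i['t'])
    p,q=pose; T=np.array(i['T_tool_cam']); Rw=Rot.from_quat(q).as_matrix()
    Rc=Rw@T[:3,:3]; c=Rw@T[:3,3]+p
    return K(i),Rc.T,-Rc.T@c
def pose(): return np.array(arm.read_tool_pos()),np.array(arm.read_eef_rot())
def plane(c,uv,z):
    k,R,t=c; o=-R.T@t; d=R.T@np.linalg.inv(k)@np.array([uv[0],uv[1],1.]); return o+d*(z-o[2])/d[2]
def proj(c,X):
    k,R,t=c; p=k@(R@np.asarray(X,float)+t); return p[:2]/p[2]
def down(phi):
    """tool x down, tool y (jaw) at world yaw phi"""
    x=np.array([0,0,-1.]); y=np.array([np.cos(phi),np.sin(phi),0]); return Rot.from_matrix(np.column_stack([x,y,np.cross(x,y)])).as_quat()
def rosemask(im):
    h=cv2.cvtColor(im,cv2.COLOR_BGR2HSV); return ((((h[...,0]<14)|(h[...,0]>168))&(h[...,1]>80)&(h[...,2]>60))*255).astype(np.uint8)
E
python3 - <<'E'
from h import *
t=cv2.imread('pics/top0.png'); c=cam('top'); m=rosemask(t)
n,l,s,ce=cv2.connectedComponentsWithStats(m)
for i in range(1,n):
    if s[i,4]>15: print(i,s[i],ce[i])
E
```

```text
1 [250  78   6   9  33] [252.          82.21212121]
4 [282  80   6   9  33] [283.84848485  83.75757576]
5 [298  81   5   9  33] [299.48484848  85.03030303]
6 [ 94 183  34  35 673] [108.67459138 199.95542348]
7 [ 297  192   49   38 1100] [318.13454545 208.95909091]
8 [410 194  19  19  89] [417.12359551 205.42696629]
15 [541 225  10  70 383] [545.5613577  258.68929504]
17 [201 229  18  18 148] [209.72297297 237.80405405]
27 [246 256  12  12  45] [251.04444444 261.66666667]
28 [140 266   8   7  26] [143.61538462 268.65384615]
29 [105 268  11  17  68] [110.         275.14705882]
33 [130 273  19  11  80] [135.9875 278.675 ]
34 [200 281  26  25 244] [212.26229508 292.93032787]
37 [547 302   7  15  44] [550.15909091 311.34090909]
38 [239 385  54  35 578] [258.5449827  399.61764706]
```

```bash
python3 - <<'E'
from h import *
c=cam('top')
D=plane(c,(321.7,216),.034); E1=plane(c,(296.7,216),.034); E2=plane(c,(346.7,216),.034)
print('dish',D,'diam',np.linalg.norm(E1-E2))
P=plane(c,(311.2,181.3),.018); print('ptr',P,np.linalg.norm((P-D)[:2]),'yaw',np.arctan2(*(P-D)[[1,0]]))
C=plane(c,(209.9,237.9),.05); H=plane(c,(206.8,225.8),.042)
print('collar',C,'size',np.linalg.norm(plane(c,(201,238),.05)-plane(c,(219,238),.05)),'head',H,np.linalg.norm((H-C)[:2]),'yaw',np.arctan2(*(H-C)[[1,0]]))
print('reach',np.hypot(*D[:2]),np.hypot(*C[:2]))
# candidate IK
for nm,p,ph in [('view',D+[-.02,0,.32],0.2)]+[(f'st{a:.1f}',np.r_[D[:2],.176],a) for a in np.arange(-3,3.2,.4)]+[(f'co{a:.1f}',np.r_[C[:2],.1],a) for a in np.arange(-3,3.2,.4)]:
    q=arm.ik(p,down(ph)); print(nm,None if q is None else np.round(q,2))
E
```

```text
dish [ 0.57012298 -0.13182319  0.034     ] diam 0.14500872153784702
ptr [ 0.67629843 -0.10313672  0.018     ] 0.1099824474407451 yaw 0.26387949556211676
collar [0.50186701 0.18767354 0.05      ] size 0.050927670765614295 head [0.53746277 0.19844688 0.042     ] 0.03719036517681817 yaw 0.29389344655214517
reach 0.585164566447245 0.5358095285545424
view [ 0.55  0.48 -0.56  1.59  0.27  1.15  0.13]
st-3.0 [-0.03  0.69  0.36  1.76 -0.34  0.75 -2.5 ]
st-2.6 [ 0.03  0.68  0.26  1.76 -0.24  0.73 -2.19]
st-2.2 [ 0.09  0.67  0.15  1.76 -0.14  0.72 -1.88]
st-1.8 [ 0.16  0.66  0.05  1.76 -0.04  0.72 -1.57]
st-1.4 [ 0.23  0.66 -0.06  1.76  0.05  0.72 -1.26]
st-1.0 [ 0.3   0.67 -0.17  1.75  0.16  0.73 -0.95]
st-0.6 [ 0.36  0.68 -0.27  1.75  0.25  0.75 -0.64]
st-0.2 [ 0.41  0.69 -0.36  1.75  0.33  0.76 -0.31]
st0.2 [ 0.47  0.7  -0.45  1.75  0.41  0.79  0.01]
st0.6 [ 0.52  0.72 -0.54  1.75  0.49  0.81  0.35]
st1.0 [ 0.57  0.74 -0.63  1.74  0.56  0.84  0.68]
st1.4 [ 0.61  0.76 -0.7   1.74  0.62  0.87  1.02]
st1.8 [ 0.8   0.95 -1.15  1.74  0.97  1.13  1.14]
st2.2 [ 0.8   0.95 -1.15  1.74  0.97  1.13  1
[... 212 characters left out ...]
2 [-0.52  0.74  0.18  1.95 -0.27  0.48 -2.34]
co-1.8 [-0.45  0.73  0.09  1.94 -0.13  0.47 -2.08]
co-1.4 [-0.39  0.73 -0.01  1.94  0.02  0.47 -1.82]
co-1.0 [-0.32  0.73 -0.12  1.94  0.17  0.48 -1.56]
co-0.6 [-0.26  0.74 -0.22  1.94  0.31  0.5  -1.29]
co-0.2 [-0.2   0.75 -0.31  1.94  0.43  0.52 -1.  ]
co0.2 [-0.15  0.76 -0.39  1.93  0.53  0.55 -0.7 ]
co0.6 [-0.1   0.78 -0.47  1.93  0.62  0.58 -0.38]
co1.0 [-0.06  0.79 -0.53  1.93  0.68  0.61 -0.04]
co1.4 [-0.04  0.8  -0.57  1.93  0.72  0.63  0.32]
co1.8 [ 0.17  0.95 -0.96  1.92  1.05  0.88  0.44]
co2.2 [ 0.17  0.95 -0.96  1.92  1.05  0.88  0.84]
co2.6 [ 0.24  1.05 -1.15  1.92  1.16  1.05  1.14]
co3.0 [ 0.24  1.05 -1.15  1.92  1.16  1.05  1.54]
```

Checks out: dish 145 mm across (148 given), pointer 110 mm out, collar 51 mm across with head centre at 37 mm. Now a closer look with the wrist camera from above the spindle.

```bash
python3 - <<'E'
from h import *
arm.movep([0.570,-0.132,0.30],down(-0.2)); p=pose(); cv2.imwrite('pics/w1.png',snapshot('wrist')); np.savez('w1.npz',p=p[0],q=p[1])
print(arm.read_time(),p, arm.read_ft_force())
c=cam('wrist',p)
print('proj axis top',proj(c,[.5701,-.1318,.145]),'dish',proj(c,[.5701,-.1318,.034]),'ptr',proj(c,[.6763,-.1031,.018]))
E
```

```text
2.5417 (array([ 0.56971736, -0.13374646,  0.29985197]), array([-0.54771764, -0.44662853,  0.54839852, -0.44697585])) [ 0.31545452 -0.5903745  -0.39409461]
proj axis top [284.59227398 221.08818103] dish [284.39873689 188.44940602] ptr [368.58964386 143.84849891]
```

View pics/w1.png

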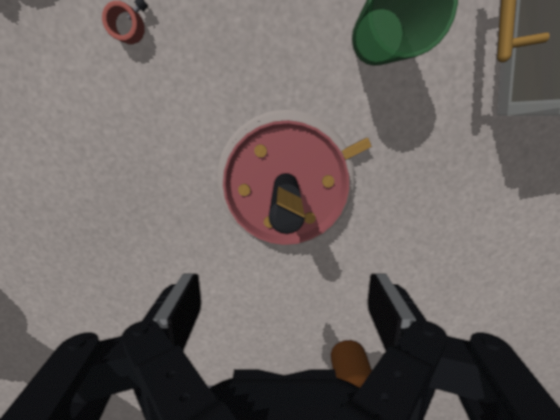

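The wrist view shows the stand with its spindle top at about (287,218) and the brass flat at (291,205), facing up-right in the picture; the pointer end is near (369,144), as predicted. Next is an enlarged crop for the flat's edge.

```bash
python3 - <<'E'
from h import *
t=cv2.imread('pics/w1.png'); cv2.imwrite('pics/w1c.png',cv2.resize(t[160:250,240:360],None,fx=6.5,fy=6.5,interpolation=cv2.INTER_CUBIC))
print(pose()[0])
E
```

```text
[ 0.56973942 -0.13360461  0.29984863]
```

View pics/w1c.png

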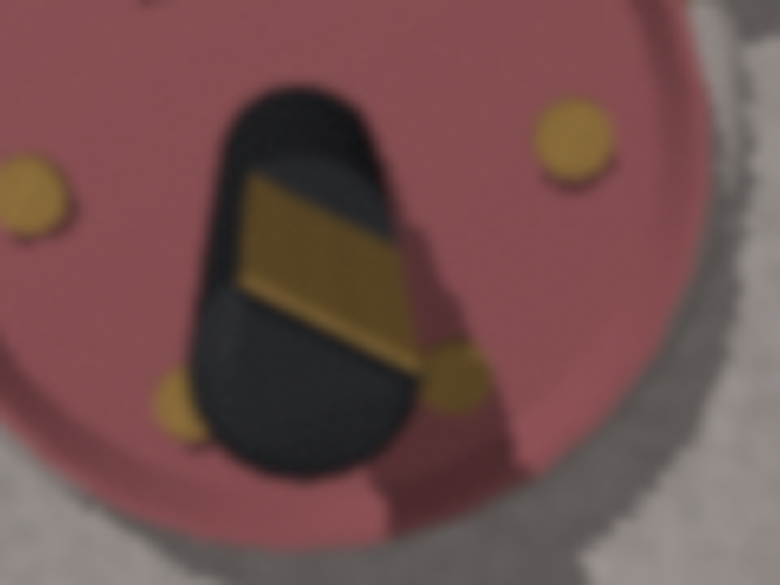

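```bash
python3 - <<'E'
from h import *
d=np.load('w1.npz'); c=cam('wrist',(d['p'],d['q']))
f=lambda x,y:(x/6.5+240-.5+.5/6.5,y/6.5+160-.5+.5/6.5)
A=plane(c,f(240,278),.142);B=plane(c,f(418,368),.142); A2=plane(c,f(255,175),.088);B2=plane(c,f(397,240),.088)
for a,b in((A,B),(A2,B2)):
    v=(b-a)[:2]; L=np.hypot(*v); yaw=np.arctan2(v[1],v[0])+np.pi/2; n=np.array([np.cos(yaw),np.sin(yaw)])
    print('mid',(a+b)[:2]/2,'w',L,'flat yaw',yaw,'axis',(a+b)[:2]/2-.008*n)
for nm,u in (('bot',(305,478)),('left',(190,370)),('right',(420,380))): print(nm,plane(c,f(*u),.142))
# dish by ellipse
t=cv2.imread('pics/w1.png'); m=rosemask(t)
cs=max(cv2.findContours(m,0,2)[0],key=cv2.contourArea); hull=cv2.convexHull(cs)
print(cv2.boundingRect(hull)); pts=np.array([plane(c,p[0]*1.,.034)[:2] for p in hull])
print('dish',cv2.minEnclosingCircle(pts.astype(np.float32)), cv2.fitEllipse(pts.astype(np.float32)*1000))
# pointer: brass end
P=plane(c,(371,143),.018);print('ptr',P)
h=cv2.cvtColor(t,cv2.COLOR_BGR2HSV)[130:165,335:380]; 
mm=((h[...,0]>12)&(h[...,0]<30)&(h[...,1]>110)).astype(np.uint8); r=cv2.minAreaRect(cv2.findNonZero(mm)); print(cv2.boxPoints(r)+[335,130])
E
```

```text
mid [ 0.57647576 -0.12382999] w 0.025291066535734354 flat yaw 0.8818521091659521 axis [ 0.57138998 -0.13000533]
mid [ 0.57726603 -0.12292169] w 0.023862786209754936 flat yaw 0.9294627615046465 axis [ 0.57247991 -0.12933208]
bot [ 0.56930377 -0.14369537  0.142     ]
left [ 0.5580058  -0.12635093  0.142     ]
right [ 0.58619674 -0.13350027  0.142     ]
(224, 121, 125, 123)
dish ((0.5727460980415344, -0.12991662323474884), 0.0737169086933136) ((572.294189453125, -129.91786193847656), (145.9764862060547, 146.10128784179688), 152.8943328857422)
ptr [ 0.67915888 -0.10270063  0.018     ]
[[340.80000305 150.59999847]
 [366.80000496 137.59999895]
 [371.00000381 146.        ]
 [345.00000191 159.        ]]
```

Wrist estimate of the axis is (0.572,-0.130), top camera (0.570,-0.132): they agree within 3 mm. The flat's yaw is 0.90 and the pointer's 0.26, so the spindle angle is about 0.64, within the stated 0.6–1.4. I'll descend and pinch gently.

```bash
python3 - <<'E'
from h import *
ax=np.array([.5712,-.1308]); F=.90; n=np.array([np.cos(F),np.sin(F)]); xy=ax-.0035*n
arm.movep([*xy,.26],down(F)); arm.line_to([*xy,.172],.12)
arm.pause(.2); print(arm.read_time(),pose()[0],'cmd',xy,arm.read_ft_force())
arm.move_gripper(0.45); f=arm.read_ft_force();print(arm.read_opening(),f)
arm.move_gripper(0.0,effort=20); arm.pause(.3)
p=pose(); f=np.array(arm.read_ft_force()); print(arm.read_time(),arm.read_opening(),p[0],f,'along n',f[:2]@n,'across',f[:2]@[-n[1],n[0]],arm.read_wrist_torque())
R=Rot.from_quat(p[1]).as_matrix(); print('jaw yaw',np.arctan2(R[1,1],R[0,1]))
cv2.imwrite('pics/w2.png',snapshot('wrist'))
cv2.imwrite('pics/s2.png',snapshot('scene'))
E
```

```text
4.4917 [ 0.56942225 -0.13356284  0.17282629] cmd [ 0.56902437 -0.13354164] [ 0.63741677  1.17190264 -0.0159219 ]
0.4497609834707558 [0.7008795  0.52724154 0.35863515]
5.5917 0.26675160340287934 [ 0.56967743 -0.13260701  0.17219898] [ 4.00966152  3.81475104 -1.27089554] along n 5.480642717052557 across -0.769588491515618 [ 0.50872832 -0.5038336  -0.07247152]
jaw yaw 0.9007655384892338
```

View pics/w2.png

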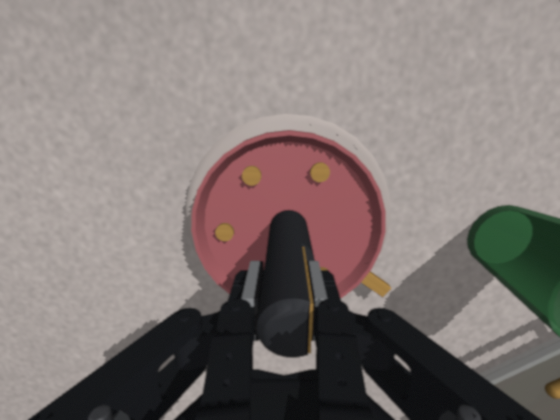

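The opening reads 22.7 mm (23 expected), so the pads are across the flat; the picture shows the brass edge at (308,300) flush under the right pad. The 5 N side force puts the axis at (0.572,-0.130), matching the wrist estimate. Now I'll turn it.

```bash
python3 - <<'E'
from h import *
d=np.load('w1.npz'); c=cam('wrist',(d['p'],d['q'])); ax=np.array([.5720,-.1299])
P=plane(c,(368.9,141.8),.018); yp=np.arctan2(P[1]-ax[1],P[0]-ax[0]); print('ptr',P,np.hypot(*(P[:2]-ax)),yp)
tgt=(yp+.264)/2; print('target',tgt)
arm.move_gripper(0.0,effort=30)
for F in np.linspace(.9,tgt,6)[1:]:
    n=np.array([np.cos(F),np.sin(F)]); arm.line_to([*(ax-.0035*n),.172],.02,ori=down(F))
arm.pause(.4)
p=pose(); f=np.array(arm.read_ft_force()); print(arm.read_time(),arm.read_opening(),p[0],'cmd',ax-.0035*n,f,'n',f[:2]@n,'across',f[:2]@[-n[1],n[0]],arm.read_wrist_torque())
R=Rot.from_quat(p[1]).as_matrix(); print('jaw yaw',np.arctan2(R[1,1],R[0,1]))
np.savez('w3.npz',p=p[0],q=p[1]); cv2.imwrite('pics/w3.png',snapshot('wrist'))
E
```

```text
ptr [ 0.67766207 -0.100828    0.018     ] 0.10958856638598573 0.2684976046823865
target 0.26624880234119325
7.6833 0.2568625692947475 [ 0.56886475 -0.13060212  0.17218748] cmd [ 0.56862332 -0.1308209 ] [2.14437882 3.15277165 3.73439333] n 2.8983601592259745 across 2.477466043756123 [ 0.69956825 -0.23863025  0.05108851]
jaw yaw 0.2672771456424311
```

View pics/w3.png

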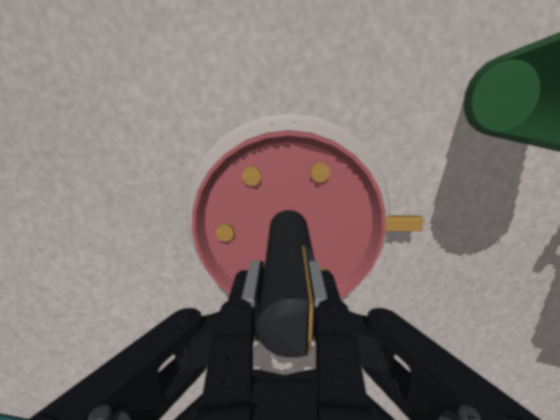

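The pointer bar at (404,223) lies along the jaw direction, and the brass edge is still flush against the right pad with the grip held. Now I'll release, rise, check, and go over the collar.

```bash
python3 - <<'E'
from h import *
p=pose()[0]
arm.move_gripper(.6); arm.line_to([p[0],p[1],.30],.15)
q=pose(); np.savez('w4.npz',p=q[0],q=q[1]); cv2.imwrite('pics/w4.png',snapshot('wrist'))
arm.movep([.502,.188,.24],down(-1.28)); arm.move_gripper(1.0)
arm.pause(.1); q=pose(); np.savez('w5.npz',p=q[0],q=q[1]); cv2.imwrite('pics/w5.png',snapshot('wrist')); print(arm.read_time(),q[0],arm.read_opening())
a=cv2.imread('pics/w4.png')[160:250,220:340]
cv2.imwrite('pics/w4c.png',cv2.resize(a,None,fx=6.5,fy=6.5,interpolation=cv2.INTER_CUBIC))
E
```

```text
11.45 [0.50201324 0.18795852 0.24003117] 1.0002400880641407
```

View pics/w4c.png

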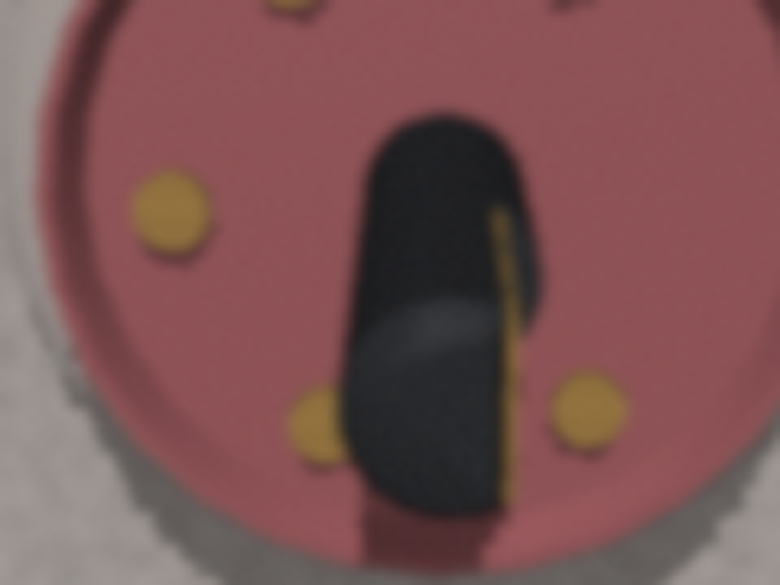

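View pics/w5.png

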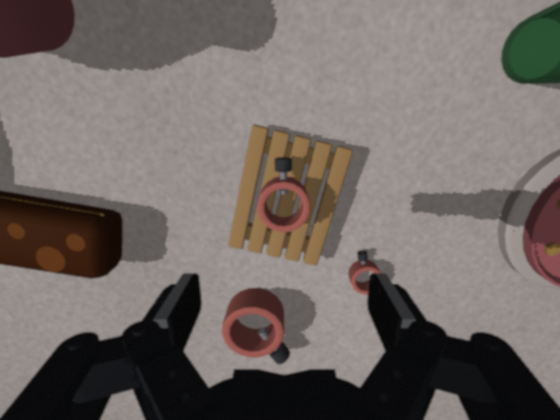

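The flat's edge is parallel to the tool direction, so the spindle stayed at the pointer. The collar shows at (284,205) with its screw head at (284,164), almost square to the jaws. I'll refine its centre and yaw.

```bash
python3 - <<'E'
from h import *
d=np.load('w5.npz'); c=cam('wrist',(d['p'],d['q'])); t=cv2.imread('pics/w5.png'); m=rosemask(t); m[:, :240]=0; m[:,330:]=0; m[245:]=0; m[:150]=0
cs=max(cv2.findContours(m,0,2)[0],key=cv2.contourArea); pts=cs[:,0].astype(float)
print(cv2.boundingRect(cs))
E_=np.array([plane(c,p,.05)[:2] for p in pts]).astype(np.float32)*1000
print('outer z50',cv2.minEnclosingCircle(E_),cv2.fitEllipse(cv2.convexHull(E_)))
# inner hole
con,h=cv2.findContours(m,cv2.RETR_CCOMP,2)
for k,g in enumerate(con):
    if cv2.contourArea(g)>100: 
        e=np.array([plane(c,p,.05)[:2] for p in g[:,0]]).astype(np.float32)*1000; print(h[0][k][3],cv2.contourArea(g),cv2.minEnclosingCircle(e),cv2.fitEllipse(cv2.convexHull(e)))
v=t.max(2); hm=((v<55)*255).astype(np.uint8); hm[:150]=0;hm[180:]=0;hm[:,:265]=0;hm[:,302:]=0
mo=cv2.moments(hm,True);hc=(mo['m10']/mo['m00'],mo['m01']/mo['m00']); H=plane(c,hc,.042); print('head',hc,mo['m00'],H)
cv2.imwrite('pics/w5c.png',cv2.resize(t[145:245,230:350],None,fx=6,fy=6,interpolation=cv2.INTER_CUBIC))
E
```

```text
(256, 177, 55, 56)
outer z50 ((505.4268493652344, 190.78048706054688), 27.444719314575195) ((505.3819274902344, 190.4208221435547), (50.4774169921875, 54.899375915527344), 105.17139434814453)
-1 2319.5 ((505.4268493652344, 190.78048706054688), 27.444719314575195) ((505.3819274902344, 190.4208221435547), (50.4774169921875, 54.899375915527344), 105.17139434814453)
0 749.0 ((508.9223327636719, 191.63165283203125), 16.101146697998047) ((507.6007995605469, 191.08226013183594), (27.919816970825195, 31.79947280883789), 15.886001586914062)
head (285.2068965517241, 163.94482758620688) 145.0 [0.54132631 0.19929687 0.042     ]
```

View pics/w5c.png

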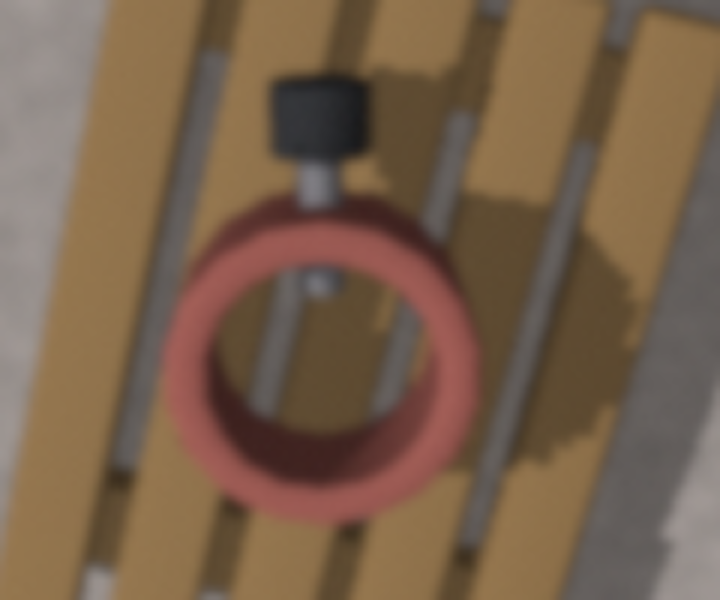

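```bash
python3 - <<'E'
from h import *
d=np.load('w5.npz'); c=cam('wrist',(d['p'],d['q'])); f=lambda x,y:(x/6+230-.42,y/6+145-.42)
for s in (.05,): 
    L,R,B,T=[plane(c,f(*u),s) for u in((163,370),(480,370),(321,522),(321,218))]
    print('ctr',(L+R)/2,(T+B)/2,np.linalg.norm(L-R),np.linalg.norm(T-B))
C=plane(c,f(321.5,370),.05); H=plane(c,f(320,118),.042); tip=plane(c,f(322,285),.037)
print(C,H,np.linalg.norm((H-C)[:2]),'yaw',np.arctan2(*(H-C)[[1,0]]),'tip',tip,np.linalg.norm((tip-C)[:2]),np.arctan2(*(tip-C)[[1,0]]))
E
```

```text
ctr [0.50462812 0.19024855 0.05      ] [0.50391904 0.19011814 0.05      ] 0.04886191825851745 0.04905752196139367
[0.50462785 0.19024947 0.05      ] [0.54046543 0.20121548 0.042     ] 0.03747780286638594 yaw 0.296944601355879 tip [0.51436434 0.19310545 0.037     ] 0.010146722466093014 0.2853239098445749
```

The collar measures 49 mm across with its screw tip 10.1 mm off its axis (10.5 given), so it is the middle-sized one. Centre (0.5043,0.1902), yaw 0.292. Grasping it now.

```bash
python3 - <<'E'
from h import *
ph=.292-np.pi/2; xy=[.5043,.1901]
arm.move_gripper(.85)
arm.line_to([*xy,.14],.15,ori=down(ph)); arm.line_to([*xy,.096],.06); arm.pause(.2)
print(arm.read_time(),pose()[0],arm.read_ft_force())
arm.move_gripper(0.0,effort=40); arm.pause(.2)
print(arm.read_time(),arm.read_opening(),arm.read_opening()*85,pose()[0],arm.read_ft_force())
cv2.imwrite('pics/w6.png',snapshot('wrist'))
E
```

```text
13.6417 [0.50453759 0.1902004  0.09640673] [-0.37669578 -1.00958239 -0.22187752]
14.175 0.5802385009366964 49.32027257961919 [0.50441022 0.19006553 0.09659553] [-2.01941599 -1.32467229  5.50148224]
```

View pics/w6.png

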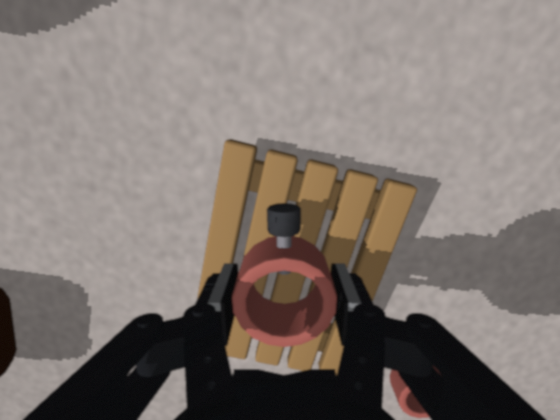

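The collar is held between the pads (opening 49.3 mm), ring top centre at about (285,302), head at (284,219). Next, lift it straight and check how it sits.

```bash
python3 - <<'E'
from h import *
p=pose()[0]
arm.move_gripper(0.0,effort=60)
arm.line_to([p[0],p[1],.13],.06); arm.line_to([p[0],p[1],.27],.15); arm.pause(.2)
q=pose(); np.savez('w7.npz',p=q[0],q=q[1]); t=snapshot('wrist'); cv2.imwrite('pics/w7.png',t)
print(arm.read_time(),arm.read_opening(),q,arm.read_ft_force(),arm.read_wrist_torque())
cv2.imwrite('pics/w7c.png',cv2.resize(t[190:360,205:365],None,fx=3.5,fy=3.5,interpolation=cv2.INTER_CUBIC))
cv2.imwrite('pics/top7.png',snapshot('top'))
E
```

```text
16.4917 0.5694486240800598 (array([0.50407448, 0.18992389, 0.2690983 ]), array([-0.69891832, -0.10274087,  0.70024356, -0.1030362 ])) [-0.03788668  0.22276872 -2.13440827] [ 0.00394117  0.00579683 -0.01147353]
```

View pics/w7c.png

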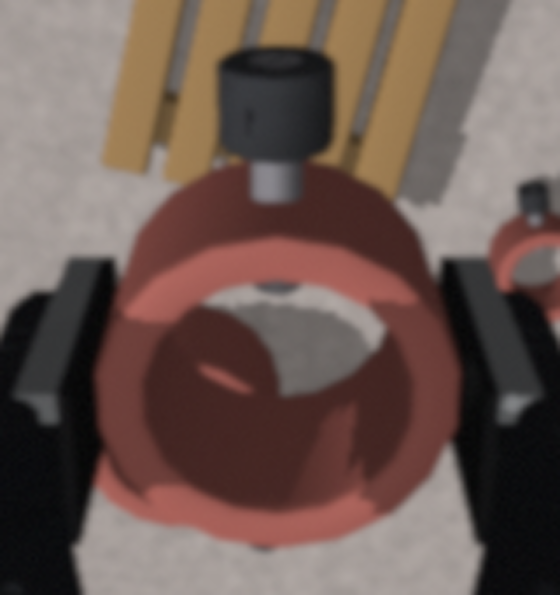

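View pics/top7.png

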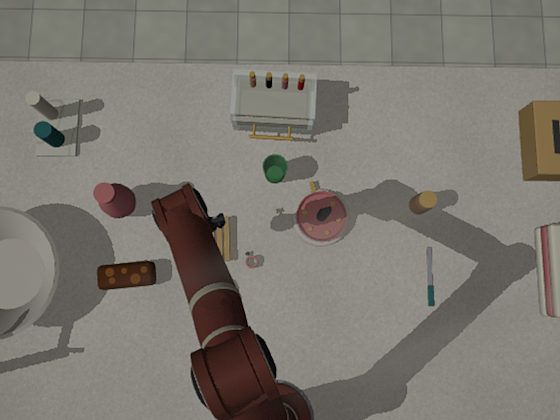

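```bash
python3 - <<'E'
from h import *
i=camera_info('wrist'); T=np.array(i['T_tool_cam']); k=K(i)
def tp(u,x):
    o=T[:3,3]; d=T[:3,:3]@np.linalg.inv(k)@np.array([u[0],u[1],1.]); return o+d*(x-o[0])/d[0]
f=lambda x,y:(x/3.5+205-.36,y/3.5+190-.36)
for h in (.0446,.0466,.0486):
    print(h,'B',tp(f(278,545),h),'T',tp(f(278,240),h),'L',tp(f(95,375),h),'R',tp(f(460,375),h))
h=.0606
print('head end',tp(f(276,62),h),tp(f(276,62),h-.008),'shaft at wall',tp(f(276,180),h-.0035))
# w6 same, on rest
E
python3 - <<'E'
import cv2
t=cv2.imread('pics/w6.png'); cv2.imwrite('pics/w6c.png',cv2.resize(t[190:360,205:365],None,fx=3.5,fy=3.5,interpolation=cv2.INTER_CUBIC))
E
```

```text
0.0446 B [ 0.0446     -0.00070105  0.02261216] T [ 0.0446     -0.00073239 -0.02447367] L [ 0.0446     -0.02451772 -0.00493054] R [ 0.0446      0.02295334 -0.00494183]
0.0466 B [ 0.0466     -0.00069823  0.02446223] T [ 0.0466     -0.00073011 -0.02344507] L [ 0.0466     -0.0249304  -0.00356099] R [ 0.0466      0.02336884 -0.00357248]
0.0486 B [ 0.0486     -0.0006954   0.02631229] T [ 0.0486     -0.00072784 -0.02241647] L [ 0.0486     -0.02534309 -0.00219143] R [ 0.0486      0.02378434 -0.00220312]
head end [ 0.0606     -0.0009975  -0.04256866] [ 0.0526     -0.00098926 -0.04507104] shaft at wall [ 0.0571     -0.00099331 -0.0270302 ]
```

View pics/w6c.png

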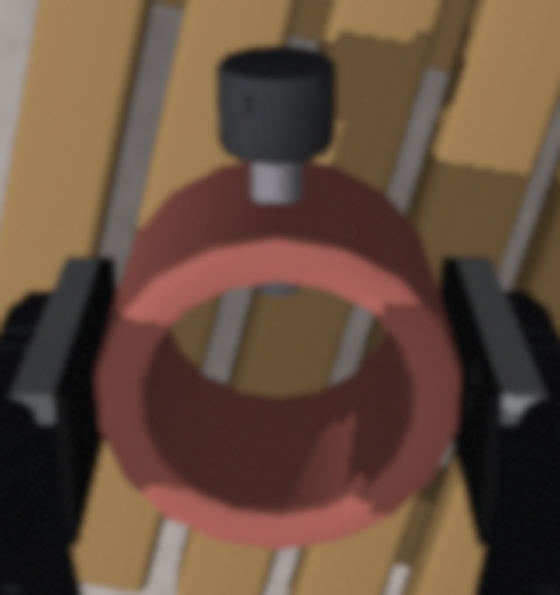

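The collar sits the same as when it lay on the rest: level, screw square to the jaws, offset under 1 mm. Combining the two jaw contacts gives the axis as (0.5724,-0.1303). Now I'll carry it above the spindle and check before lowering.

```bash
python3 - <<'E'
from h import *
ax=np.array([.5724,-.1302]); yaw=.266; s=np.array([np.cos(yaw),np.sin(yaw)]); xy=ax+.0004*s
p=pose()[0]
arm.line_to([p[0],p[1],.28],.15)
arm.line_to([*xy,.28],.2,ori=down(yaw-np.pi/2)); arm.line_to([*xy,.227],.1); arm.pause(.4)
q=pose(); np.savez('w8.npz',p=q[0],q=q[1]); t=snapshot('wrist'); cv2.imwrite('pics/w8.png',t); cv2.imwrite('pics/s8.png',snapshot('scene'))
print(arm.read_time(),q[0],xy,arm.read_ft_force(),arm.read_opening())
cv2.imwrite('pics/w8c.png',cv2.resize(t[190:360,205:365],None,fx=3.5,fy=3.5,interpolation=cv2.INTER_CUBIC))
s8=cv2.imread('pics/s8.png'); cv2.imwrite('pics/s8c.png',cv2.resize(s8[150:290,160:340],None,fx=4,fy=4,interpolation=cv2.INTER_CUBIC))
E
```

```text
19.7583 [ 0.57286165 -0.13012271  0.2273222 ] [ 0.57278593 -0.13009485] [-0.92719359 -0.03061532 -1.3331929 ] 0.571838400917823
```

View pics/w8c.png

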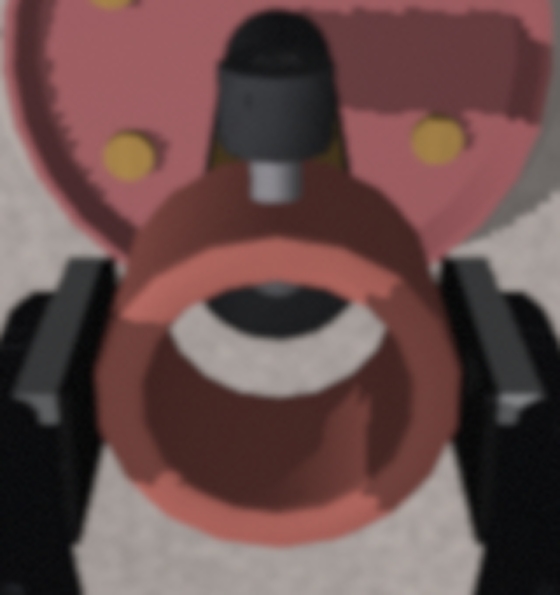

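View pics/s8c.png

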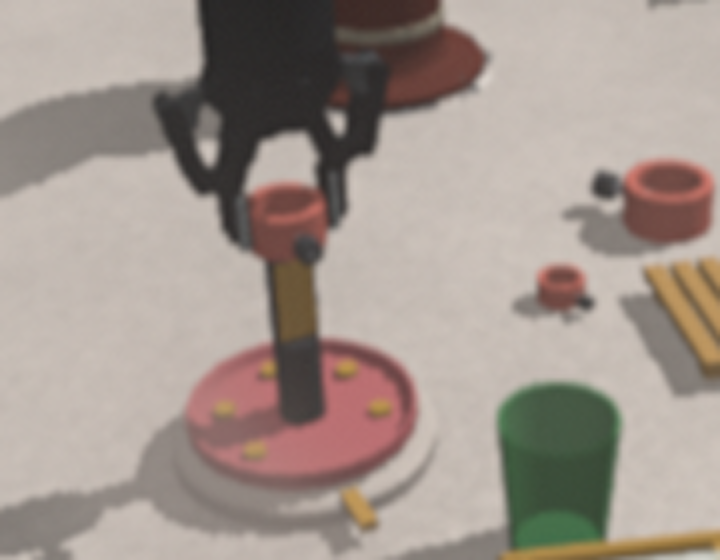

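```bash
python3 - <<'E'
from h import *
i=camera_info('wrist'); T=np.array(i['T_tool_cam']); k=K(i)
def tp(u,x):
    o=T[:3,3]; d=T[:3,:3]@np.linalg.inv(k)@np.array([u[0],u[1],1.]); return o+d*(x-o[0])/d[0]
f=lambda x,y:(x/3.5+205-.36,y/3.5+190-.36)
for x in (.0823,.0853): print(tp(f(278,338),x),tp(f(205,305),x),tp(f(352,305),x))
E
```

```text
[ 0.0823    -0.000671   0.0135292] [ 0.0823     -0.01297442  0.00712557] [0.0823     0.01179327 0.00711862]
[ 0.0853     -0.00066735  0.01543821] [ 0.0853     -0.01321305  0.00890848] [0.0853     0.01204238 0.00890139]
```

The spindle appears centred under the bore: laterally to 0.1 mm, fore-aft to within about 1 mm. The scene view shows the screw head on the flat's side, over the pointer. Lowering in steps and watching the force.

```bash
python3 - <<'E'
from h import *
ax=np.array([.5724,-.1302]); yaw=.266; s=np.array([np.cos(yaw),np.sin(yaw)]); xy=ax+.0004*s
f0=np.array(arm.read_ft_force())
for z in np.r_[np.arange(.222,.1757,-.006),.1757]:
    arm.line_to([*xy,z],.04); arm.pause(.05); f=np.array(arm.read_ft_force())-f0
    print(round(z,4),np.round(f,1),np.round(pose()[0],4))
    if abs(f[2])>8 or np.hypot(*f[:2])>10: print('STOP');break
arm.pause(.3); q=pose(); np.savez('w9.npz',p=q[0],q=q[1]); t=snapshot('wrist'); cv2.imwrite('pics/w9.png',t); cv2.imwrite('pics/s9.png',snapshot('scene')); cv2.imwrite('pics/top9.png',snapshot('top'))
print(arm.read_time(),q[0],np.array(arm.read_ft_force())-f0,arm.read_wrist_torque(),arm.read_opening())
cv2.imwrite('pics/w9c.png',cv2.resize(t[190:360,205:365],None,fx=3.5,fy=3.5,interpolation=cv2.INTER_CUBIC))
s8=cv2.imread('pics/s9.png'); cv2.imwrite('pics/s9c.png',cv2.resize(s8[150:290,160:340],None,fx=4,fy=4,interpolation=cv2.INTER_CUBIC))
E
```

```text
0.222 [1.7 0.8 0.2] [ 0.5726 -0.1301  0.2217]
0.216 [0.5 0.4 0.2] [ 0.5727 -0.1301  0.2158]
0.21 [ 1.4 -0.5 -0.6] [ 0.5727 -0.1301  0.2098]
0.204 [ 0.7 -0.5 -0.2] [ 0.5727 -0.1301  0.2038]
0.198 [ 0.1 -0.4  0.3] [ 0.5727 -0.1301  0.1978]
0.192 [ 1.8  1.1 -0.4] [ 0.5727 -0.1301  0.1918]
0.186 [ 1.  -0.1 -0.5] [ 0.5727 -0.1301  0.1858]
0.18 [1.6 0.9 0.2] [ 0.5727 -0.1301  0.1798]
0.1757 [ 1.2  0.5 -0.2] [ 0.5727 -0.1301  0.1755]
23.2917 [ 0.5728517  -0.1301218   0.17582244] [ 0.00775111 -0.37503077 -0.30177962] [-0.00288188 -0.00118227 -0.0011375 ] 0.5742910409888212
```

View pics/w9c.png

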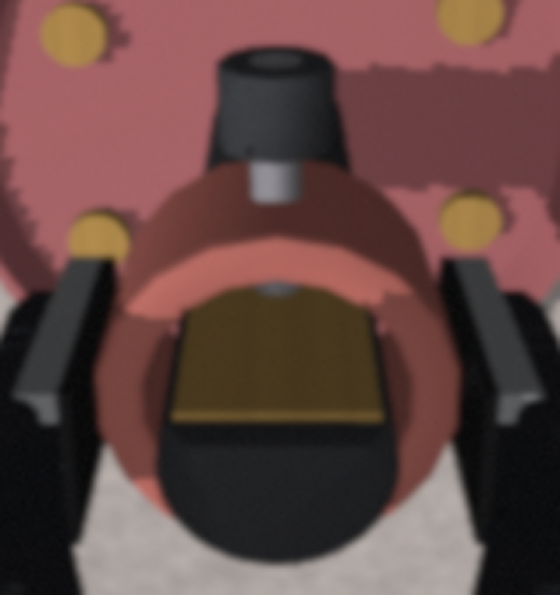

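View pics/s9c.png

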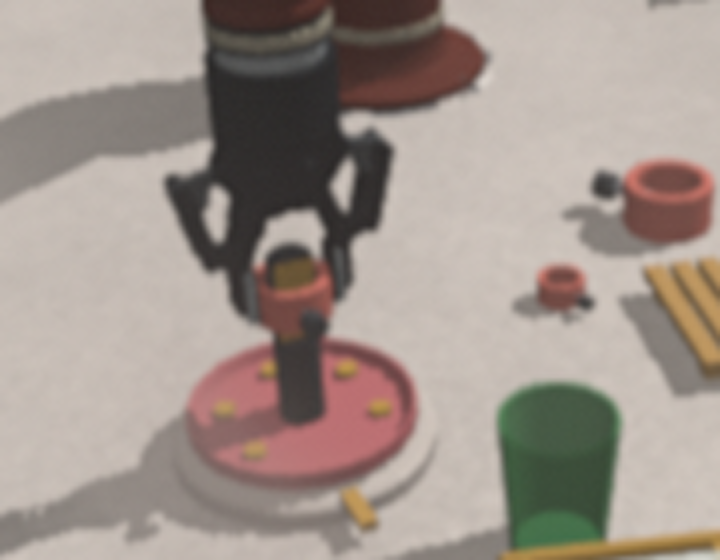

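```bash
python3 - <<'E'
from h import *
i=camera_info('wrist'); T=np.array(i['T_tool_cam']); k=K(i)
def tp(u,x):
    o=T[:3,3]; d=T[:3,:3]@np.linalg.inv(k)@np.array([u[0],u[1],1.]); return o+d*(x-o[0])/d[0]
f=lambda x,y:(x/3.5+205-.36,y/3.5+190-.36)
print('flat top edge',tp(f(172,418),.0338),tp(f(384,418),.0338),'back',tp(f(277,562),.0338),'want z -.008,.015')
# height from scene: collar rim top, head centre on flat side
c=cam('scene'); s=np.array([np.cos(.266),np.sin(.266)]); ax=np.array([.5724,-.1302])
g=lambda X:(proj(c,X)-[160,150])*4
print('pred head end centre',g([*(ax+.044*s),.115]),'collar bottom front',g([*(ax+.025*s),.101]),'rim top front',g([*(ax+.025*s),.129]))
a=cv2.imread('pics/top0.png').astype(int); b=cv2.imread('pics/top9.png')
for n,(x,y,w,h) in dict(vase=(90,180,48,40),case=(92,256,70,36),file=(422,242,18,68),tumbler=(258,150,35,36),perf=(405,186,36,34),rest=(190,212,45,55)).items():
    print(n,np.abs(a[y:y+h,x:x+w]-b[y:y+h,x:x+w]).mean().round(1))
cv2.imwrite('pics/top9c.png',b)
E
```

```text
flat top edge [ 0.0338     -0.01341005 -0.00629601] [ 0.0338      0.01196598 -0.00630143] back [ 0.0338     -0.00083484  0.0153217 ] want z -.008,.015
pred head end centre [317.63383693 329.14005838] collar bottom front [307.70529594 332.92150168] rim top front [304.33999853 293.89821161]
vase 10.1
case 8.5
file 12.8
tumbler 10.6
perf 14.8
rest 16.6
```

View pics/top9c.png

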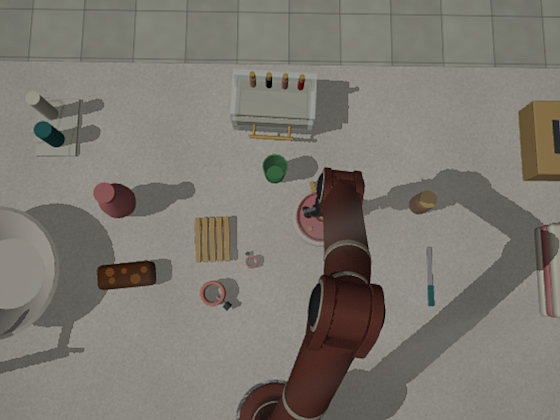

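All bystanders and the rest sit at the same pixels as before, and the head is within 2 px of its predicted position for half-flat height. Handing in.

```bash
python3 - <<'E'
from station import arm,ticket
print(arm.read_time(),arm.read_opening(),arm.read_dq(),arm.read_ft_force()); print(ticket.finish_job())
E
```

```text
23.2917 0.5742910409888212 [-2.04029448e-06 -5.90358091e-04 -1.80952947e-03 -2.83541105e-04
 -8.87817697e-04  2.26499070e-03 -1.73954343e-03] [-0.91944248 -0.40564609 -1.63497252]
the job is handed in; nothing more can be done
None
```

The collar is on the spindle with its thumbscrew over the flat. The gripper was still holding it there, steady, when I handed the job in at 23.3 s of the 61 s allowed; no verdict came back.

- **Turning the spindle:** I pinched it across the flat, where the opening read 22.7 mm against the 23 mm expected. I turned it about 0.63 rad until the flat faced the pointer and held it there under a 30 N grip. A wrist picture after release showed the flat had stayed put.
- **Placing the collar:** I took the middle-sized collar off the soap rest (49 mm measured across, 50 mm given). Lowering it over the spindle met no contact force above sensor noise (under 2 N).
- **Last checks:** The collar looked level and was held at 60 N. It sat within about 1 mm of the spindle axis, with the screw over the middle of the flat.
- **Other things on the counter:** The soap rest, vase, case, file, tumbler and perfume jar looked unmoved by eye in the top view. A rough pixel-difference check was not conclusive, and I had set no threshold for it.
- **Small disagreements:** The screw head appeared about 2 pixels off its predicted place in the scene camera, which could be 2–5 mm in height (10 mm allowed). The flat's top edge read 6.3 mm from the gripper's centre line instead of 8 mm.

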